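# Load the bench shaker and start it from its membrane keypad

### The job

On the shaker's keypad, press the blue key to lock the platform, then stack the loose vial tray on the tray on the shaker so that all four corner pins drop fully into the sockets and let go of it, then press the green key to start. The keys hardly move: come down slowly and push each one firmly, for about half a second at 6 N or a little more, but never lean on a key with more than 30 N. Do not touch the red key or press green before the tray is seated, lower the tray by hand rather than dropping it, and leave everything else on the bench where it stands.

Things in the scene. Friction and masses are not known exactly. Their poses are not given: they have to be found in the camera images.
- lock_key: Blue 30 mm square membrane key, 5 mm proud of the shaker's control deck; origin: centre of its top face, axes parallel to the shaker's. Stiff: starts to yield at 3 N, then 5 N per mm, hard stop after 3 mm (18 N). Come onto it at 20 mm/s or less: a fast knock passes 30 N. Counts as pressed at over 5 N for 0.3 s. The three keys lie in a row along the shaker's y, 60 mm between centres, in varying order.
- start_key: Green 30 mm square membrane key, 5 mm proud of the shaker's control deck; origin: centre of its top face, axes parallel to the shaker's. Stiff: starts to yield at 3 N, then 5 N per mm, hard stop after 3 mm (18 N). Come onto it at 20 mm/s or less: a fast knock passes 30 N. Counts as pressed at over 5 N for 0.3 s.
- stop_key: Red 30 mm square membrane key, 5 mm proud of the shaker's control deck; origin: centre of its top face, axes parallel to the shaker's. Stiff: starts to yield at 3 N, then 5 N per mm, hard stop after 3 mm (18 N). Come onto it at 20 mm/s or less: a fast knock passes 30 N. Must not be touched.
- shaker: White low bench shaker, 280 (x) x 240 (y) mm, fixed. Origin: centre of its underside on the bench; its front (-x side) faces roughly to the robot. The front 100 mm is a flat deck, top 52 mm above the bench, with the keys in a row 98 mm in front of the origin; behind it a platform (top 65 mm) carries the lower tray, which is fixed on it.
- seat (a point): Centre of the four socket mouths of the blue lower tray on the shaker, 105 mm above the bench; axes parallel to the shaker's (tray 114 mm in x, 154 mm in y). 12 mm round sockets, 14 mm deep, in the tops of four corner posts (26 mm square) at x = +-43, y = +-63 mm; vials between them stay below the mouths.
- tray: The loose blue tray of capped amber vials, 114 mm (x) x 154 mm (y), about 0.32 kg, the same either way round. Origin: centre of the plane of its pin tips (on the bench, as it stands on its pins). Under its corners at x = +-43, y = +-63 mm, four steel pins of 9 mm diameter with tapered tips stick out 10 mm. Vials and corner posts reach up to 50 mm.
- tray_under (a point): Centre of the underside of the loose tray's plate, 10 mm above the pin tips; it coincides with point seat when the tray is fully seated.
- tray_handle (a point): Centre of the loose tray's white carrying bar, 88 mm above the pin tips: 14 mm thick in the tray's x, 16 mm high, 114 mm long along the tray's y, free for 100 mm between its uprights; 30 mm of free space below the bar.
- petri_dish: Glass dish, 56 mm across, 16 mm high, on the bench; leave alone. Origin under its centre, as for the six things below.
- strip_jar: White jar with yellow label, 34 mm across, 75 mm high; leave alone.
- reagent_bottle: White bottle with red label, 80 mm across, 170 mm high; leave alone.
- spray_can: Yellow can, 62 mm across, 190 mm high; leave alone.
- sensor_box: Long white box, 90 x 300 x 80 mm; leave alone.
- card_case: Flat white case, 90 x 130 x 22 mm; leave alone.
- amber_jar: Amber jar with red cap, 52 mm across, 80 mm high; leave alone.

How it is judged:
By the outcome, as a careful person would: the job done as asked, in the order asked, and still so for the second after the job is handed in, with the robot touching nothing.
It also fails if it takes over 72 s, if anything falls off the work surface, if the arm or the gripper's body presses on something with over 40 N, if the wrist force passes 120 N, or if a joint passes its speed limit or range.

### The arm

A 6-joint arm with a two-finger parallel gripper is mounted at the origin on the work surface. World frame = base frame: x ahead of the robot, y to its left, z up, the work surface at z = 0. Lengths are in m, angles in rad, forces in N, time in s.
With the tool pointing down it reaches from about 0.35 to 0.925 m from the base axis. Payload 6.4 kg.
Tool frame: the origin (TCP) lies midway between the tips of the shut fingers; the grasp point (between the pads) lies 19 mm behind it; z points along the fingers, y is the line along which they close (so a half turn about z gives the same grasp; the last joint's range is limited). The gripper opens to 85 mm and grips with 20 to 120 N. Pads are 22 mm wide; open, the fingers measure 114 mm over their backs; the gripper's body (76 mm by 85 mm) begins 54 mm behind the grasp point. The pads swing forward as they close: fully open they stand 13 mm farther back than shut.
Start: joints at [-1.396, 0.245, 1.558, -0, 1.339, -0.174], TCP at [0.222, -0.611, 0.231] pointing down, gripper open.
Joint ranges: [-3.13, 3.13], [-1.02, 2.26], [0.13, 2.54], [-0.95, 4.09], [0.21, 2.88], [-2.74, 2.74]. Speed limits (rad/s): [2.57, 2.57, 3.14, 3.14, 3.14, 3.14].

### API

Orientations are given as [roll, pitch, yaw] about the fixed x, y, z axes, in that order (R = Rz(yaw) Ry(pitch) Rx(roll)).
In Python, from cell import env gives the robot as it stands.
- The arm moves only by the shell command python3 -m crank 'ROWS'. ROWS is JSON, a list that holds one entry, the list of rows, each a list of 5 numbers: the closure, from -1 (fully open) to 1 (shut), so that 0 is half open, then the shift along the world's x, y, z in m, then the turn about the world's z in rad. A call has 1 to 10 rows; each row is the pose to reach, as a shift and turn from the pose commanded when the call began; what a row does not reach only later rows make up. A row lasts 1/12 s, in which the tool goes at most 41.7 mm and 7.16 degrees, less where a joint would pass 70% of its speed; a pose out of reach is approached as far as the arm can. A call with a gripper value outside its range is refused whole. The fingers move at their own pace and stop on an object; the grip force is fixed at half the most. Time passes only in rows, so rows that repeat a pose let the fingers close. It gives the time, the measured TCP pose, the force, the opening and the grip force at its end, in the units of the state.
- env.get_state(): the state, without advancing time (a new reading comes with each control period).
- env.capture(name): name is "scene" or "top" or "wrist"; returns a dict with "img" (400x640x3 uint8, red, green, blue), "fx", "fy", "cx", "cy" (pixels), "R" (3x3) and "t" (3): a world point X has camera coordinates R X + t; the wrist camera has in their place "T_tool_cam" (4x4, takes a point from camera to tool coordinates, whose origin is the TCP and whose axes are the flange's). Camera axes: x right, y down, z forward; pixel columns grow to the right and rows downward; lengths in m; the calibration is good to about 2 mm. The wrist camera is an equidistant fisheye: a pixel r from the principal point sees the ray r / f radians off the axis. A picture is of the moment at which its call begins: read the wrist's pose just before it. There is no depth.
- env.hand_in(): hands the job in; it is judged then, once.
Trained networks look in the newest picture that a camera, given by its name, has taken for a name from the list of things; names that differ only in an ending like _2 or _b are one class to them, and where a whole thing is asked for, a point or a joint stands for the part that bears it (a point fixed in the world has none). Each returns a list of dicts, best first, with "p" (0 to 1); they miss things now and then, are a little off and sometimes report something else, mostly with a low value. They report only what shows in the picture. A call takes as long as a camera call.
- env.recognise(camera, label): "at" ([column, row] in pixels, amid what is visible of it).
- env.place_of(camera, label): "at" ([column, row] in pixels: a listed point, or the origin of a listed thing).
The state is a dict: "time_s": time; "joint_pos": joint angles; "joint_vel": joint speeds; "effort": joint torques, N m; "tool_pos": TCP position; "tool_rot": TCP orientation; "ft_force": force on the tool from outside, world axes, zero at the start; "ft_torque": the same for the moment, N m; "opening": opening from 0.0 (shut) to 1.0 (fully open); "grasp_force": force on a finger pad.
Only numpy, scipy, OpenCV 4.12 (cv2) and the standard library are available. Lean on these libraries where they do the work, as an engineer would, in place of code of your own. Each camera call takes 0.05 s, during which the arm holds its last target. There are 200 camera calls.

## Working session

There is one attempt and no reset: what is moved stays moved. The work goes in short steps, Python scripts to look and compute and a shell command to move; the robot and the scene stay as the last step left them, time stands still between calls to the robot, and variables do not carry over. Pictures are saved under pics/ and viewed, at most 12 in all, crops included, and the job is handed in when it is done.

```bash
mkdir -p pics; ls
cat > h.py <<'E'
import numpy as np, cv2
from cell import env
def ray(c,px):
    d=np.array([(px[0]-c["cx"])/c["fx"],(px[1]-c["cy"])/c["fy"],1.])
    R=np.array(c["R"]);t=np.array(c["t"]); return -R.T@t, R.T@d
def at(c,px,z):
    o,d=ray(c,px); return o+d*(z-o[2])/d[2]
def tri(c1,p1,c2,p2):
    o1,d1=ray(c1,p1);o2,d2=ray(c2,p2)
    s=np.linalg.lstsq(np.c_[d1,-d2],o2-o1,rcond=None)[0]
    a,b=o1+s[0]*d1,o2+s[1]*d2; return (a+b)/2,np.linalg.norm(a-b)
def proj(c,X):
    p=np.array(c["R"])@X+np.array(c["t"]); return [c["fx"]*p[0]/p[2]+c["cx"],c["fy"]*p[1]/p[2]+c["cy"]]
E
python3 - <<'E'
from h import *
np.set_printoptions(precision=4,suppress=True)
C={n:env.capture(n) for n in("scene","top")}
for n in C: cv2.imwrite(f"pics/{n}0.png",C[n]["img"][...,::-1])
Z=dict(lock_key=.057,start_key=.057,stop_key=.057,shaker=0,seat=.105,tray=0,tray_under=.01,tray_handle=.088)
for l,z in Z.items():
    for n in C:
        for r in env.place_of(n,l)[:2]: print(l,n,np.round(r["at"],1),round(r["p"],2),at(C[n],r["at"],z))
E
```

```text
pics
lock_key scene [382.3 166.1] 0.62 [0.428  0.3199 0.057 ]
lock_key top [213.2 255.6] 0.42 [0.4318 0.3261 0.057 ]
start_key scene [370. 172.] 0.45 [0.444  0.2536 0.057 ]
start_key top [234.4 260.7] 0.57 [0.4158 0.2592 0.057 ]
stop_key scene [353.8 171.9] 0.4 [0.417  0.1968 0.057 ]
stop_key top [252.5 262.3] 0.45 [0.4108 0.2023 0.057 ]
shaker scene [375.5 194.8] 0.58 [0.5165 0.24   0.    ]
shaker top [242.2 229.6] 0.87 [0.5152 0.2469 0.    ]
shaker top [167.5 234.3] 0.56 [0.5003 0.4912 0.    ]
seat scene [384.6 177.9] 0.82 [0.56   0.2402 0.105 ]
seat scene [376.7 195.2] 0.38 [0.6374 0.159  0.105 ]
seat top [239.8 210.5] 0.9 [0.5697 0.2358 0.105 ]
tray scene [262.8 237.9] 0.97 [ 0.5651 -0.2325  0.    ]
tray_under scene [268. 237.] 0.82 [ 0.5788 -0.2183  0.01  ]
tray_under scene [411.5 243.1] 0.27 [0.8067 0.199  0.01  ]
tray_under top [383.7 206.5] 0.78 [ 0.589  -0.2145  0.01  ]
tray_under top [214.3 258. ] 0.34 [0.4235 0.3338 0.01  ]
tray_handle scene [265.2 217.2] 0.62 [ 0.5685 -0.2187  0.088 ]
tray_handle top [387.5 209.5] 0.62 [ 0.5731 -0.2184  0.088 ]
tray_handle top [252.3 260.6] 0.26 [0.4168 0.1979 0.088 ]
```

Run:
```python
import cv2
t=cv2.imread("pics/top0.png");s=cv2.imread("pics/scene0.png")
a=cv2.resize(t[150:300,170:440],(800,444),interpolation=cv2.INTER_CUBIC)
cv2.imwrite("pics/topc.png",a)
b=cv2.resize(s[130:270,220:460],(800,467),interpolation=cv2.INTER_CUBIC)
cv2.imwrite("pics/scenec.png",b)
```

```text
(no output)
```

View pics/topc.png

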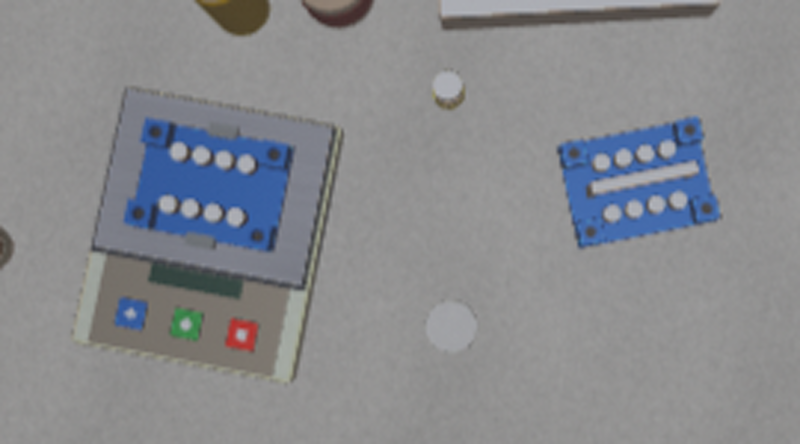

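View pics/scenec.png

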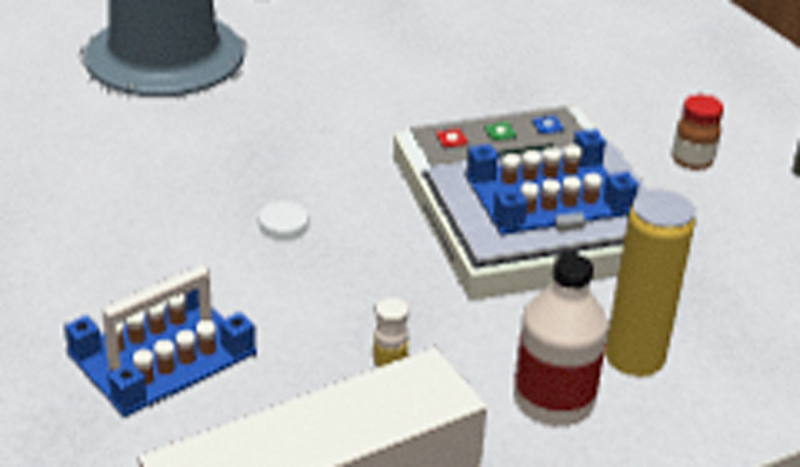

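View pics/top0.png

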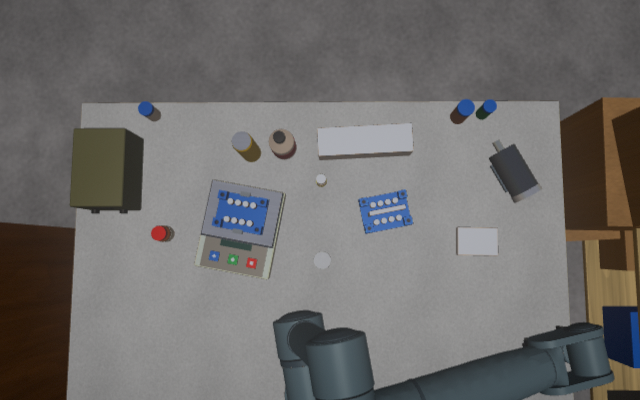

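The top view shows the shaker on the left, with its keys in the order blue (214,256), green (232,259), red (252,263). The loose tray is at about (386,211). The strip jar (321,180) and dish (322,260) stand between them. The scene view agrees. I'll fit poses from the visible features next.

Run:
```python
from h import *
np.set_printoptions(precision=4,suppress=True)
T=env.capture("top");S=env.capture("scene")
def up(c,p,o,k): return [at(c,((u+.5)/k+o[0]-.5,(v+.5)/k+o[1]-.5),z) for u,v,z in p]
def fit(M,P):
    M,P=np.array(M)[:,:2],np.array(P)[:,:2];m,p=M.mean(0),P.mean(0)
    A,B=M-m,P-p;a=np.arctan2((A[:,0]*B[:,1]-A[:,1]*B[:,0]).sum(),(A*B).sum())
    R=np.array([[np.cos(a),-np.sin(a)],[np.sin(a),np.cos(a)]]);t=p-R@m
    return t,a,np.linalg.norm(M@R.T+t-P,axis=1)*1e3
def top(p):return up(T,p,(170,150),800/270)
def sc(p):return up(S,p,(220,130),800/240)
q=[(43,63),(43,-63),(-43,-63),(-43,63)];q=np.array(q)/1e3
k=np.array([(-98,60),(-98,0),(-98,-60)])/1e3
print("keys top",top([(131,314,.057),(186,324,.057),(242,335,.057)]))
print("keys sc",sc([(548,124,.057),(500,130,.057),(452,138,.057)]))
print("seat top",fit(q,top([(155,132,.105),(273,154,.105),(257,236,.105),(138,214,.105)])))
print("seat sc",fit(q,sc([(620,180,.105),(510,196,.105),(482,151,.105),(588,136,.105)])))
print("tray top",fit(q,top([(574,153,.05),(690,129,.05),(706,208,.05),(590,232,.05)])))
print("tray sc",fit(q,sc([(236,323,.05),(126,374,.05),(82,327,.05)])) if 0 else fit(q[[0,1,2]],sc([(236,323,.05),(126,374,.05),(82,327,.05)])))
s=env.get_state();print(s["tool_pos"],s["tool_rot"],s["opening"],s["ft_force"],s["time_s"])
```

```text
keys top [array([0.4316, 0.3239, 0.057 ]), array([0.4211, 0.2654, 0.057 ]), array([0.4095, 0.2059, 0.057 ])]
keys sc [array([0.4356, 0.3232, 0.057 ]), array([0.4229, 0.2647, 0.057 ]), array([0.4141, 0.2049, 0.057 ])]
seat top (array([0.5659, 0.2379]), np.float64(-0.1840142447289578), array([0.4717, 0.4771, 0.2198, 0.4046]))
seat sc (array([0.5672, 0.236 ]), np.float64(-0.19284264885284724), array([1.2094, 1.1752, 0.8029, 1.0725]))
tray top (array([ 0.5727, -0.2166]), np.float64(0.19717220979079259), array([0.2621, 1.1055, 0.3347, 0.7654]))
tray sc (array([ 0.5749, -0.2162]), np.float64(0.19955567591360868), array([0.8949, 1.0167, 1.1296]))
[ 0.2222 -0.6109  0.2313] [ 3.1416 -0.      0.3488] 1.0008378461156693 [-0.0393 -0.589   0.541 ] 1.0
```

```bash
python3 -m crank '[[[1,0.22,0.35,0,1.035],[1,0.22,0.35,0,1.035],[1,0.22,0.35,0,1.035],[1,0.22,0.35,0,1.035],[1,0.22,0.35,0,1.035],[1,0.22,0.35,0,1.035],[1,0.22,0.35,0,1.035],[1,0.22,0.35,0,1.035],[1,0.22,0.35,0,1.035],[1,0.22,0.35,0,1.035]]]'
```

```text
time_s: 1.83
tool_pos: [0.443, -0.2588, 0.2316]
tool_rot: [3.141, 0.0, 1.385]
ft_force: [0.3, 0.1, -0.8]
opening: 0.004
grasp_force: 0.0
```

```bash
python3 -m crank '[[[1,0,0.04,0,0],[1,0,0.08,0,0],[1,0,0.12,0,0],[1,0,0.16,0,0],[1,0,0.2,0,0],[1,0,0.24,0,0],[1,0,0.28,0,0],[1,0,0.32,0,0],[1,0,0.36,0,0],[1,0,0.4,0,0]]]'; python3 -m crank '[[[1,-0.003,0.04,-0.015,0],[1,-0.006,0.08,-0.03,0],[1,-0.009,0.12,-0.05,0],[1,-0.009,0.15,-0.08,0],[1,-0.009,0.17,-0.1,0],[1,-0.009,0.182,-0.12,0],[1,-0.009,0.182,-0.13,0],[1,-0.009,0.182,-0.13,0],[1,-0.009,0.182,-0.13,0]]]'
python3 - <<'E'
from h import *
s=env.get_state();print(s["tool_pos"],s["tool_rot"],s["ft_force"])
c=env.capture("wrist");cv2.imwrite("pics/w1.png",c["img"][...,::-1])
print({k:v for k,v in c.items() if k!="img"})
for l in("lock_key","start_key","stop_key"):print(l,env.place_of("wrist",l)[:2])
E
```

```text
time_s: 2.67
tool_pos: [0.4418, 0.1411, 0.2317]
tool_rot: [3.14, -0.0, 1.384]
ft_force: [1.2, 0.2, -0.3]
opening: -0.004
grasp_force: 0.0
time_s: 3.42
tool_pos: [0.4333, 0.3206, 0.1015]
tool_rot: [-3.141, 0.0, 1.383]
ft_force: [0.6, 0.6, 0.8]
opening: -0.001
grasp_force: 0.0
[0.43328936 0.3205727  0.10147851] [-3.14139775e+00  4.43275906e-04  1.38342577e+00] [0.56032001 0.57619416 0.76690743]
{'fx': 309.70691628693146, 'fy': 309.70691628693146, 'cx': 316.50808318103395, 'cy': 205.31808836089095, 'T_tool_cam': array([[ 6.29725354e-04, -9.55820199e-01, -2.93951273e-01,
         7.30677023e-02],
       [ 9.99999745e-01,  5.02879131e-04,  5.07101606e-04,
        -2.76241715e-04],
       [-3.36875998e-04, -2.93951517e-01,  9.55820272e-01,
        -1.43672448e-01],
       [ 0.00000000e+00,  0.00000000e+00,  0.00000000e+00,
         1.00000000e+00]])}
lock_key [{'at': [316.0, 221.9], 'p': 0.81}]
start_key []
stop_key [{'at': [313.9, 359.7], 'p': 0.64}]
```

View pics/w1.png

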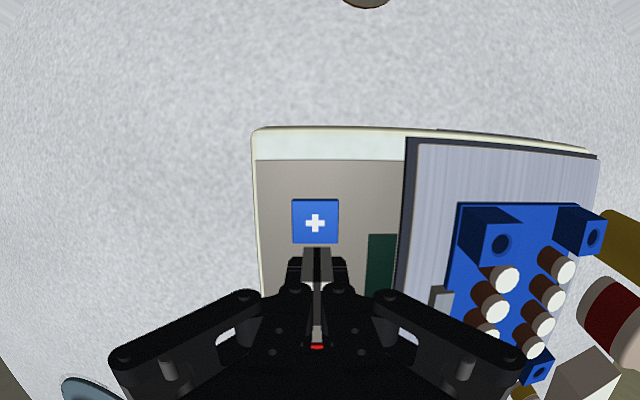

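The wrist picture shows the blue key at (315,222), right in front of the finger tips at (316,255), and two sockets at (500,243) and (594,238).

```bash
cat >> h.py <<'E'
from scipy.spatial.transform import Rotation as Ro
def wat(c,s,px,z):
    v=np.array([px[0]-c["cx"],px[1]-c["cy"]]);r=np.hypot(*v);th=r/c["fx"]
    d=np.r_[v/max(r,1e-9)*np.sin(th),np.cos(th)]
    T=np.array(c["T_tool_cam"]);R=Ro.from_euler("xyz",s["tool_rot"]).as_matrix()
    o=R@T[:3,3]+s["tool_pos"];d=R@T[:3,:3]@d
    return o+d*(z-o[2])/d[2]
E
python3 - <<'E'
from h import *
s=env.get_state();c=env.capture("wrist")
for p,z in [((315,222),.057),((500,243),.105),((594,238),.105)]:print(wat(c,s,p,z))
E
```

```text
[0.4340466 0.3243792 0.057    ]
[0.53876629 0.30794485 0.105     ]
[0.62780571 0.28935518 0.105     ]
```

```bash
python3 -m crank '[[[1,0.001,0.003,-0.01,0],[1,0.001,0.003,-0.022,0],[1,0.001,0.003,-0.032,0],[1,0.001,0.003,-0.037,0],[1,0.001,0.003,-0.0385,0],[1,0.001,0.003,-0.04,0],[1,0.001,0.003,-0.041,0],[1,0.001,0.003,-0.042,0],[1,0.001,0.003,-0.043,0],[1,0.001,0.003,-0.0435,0]]]'
```

```text
time_s: 4.5
tool_pos: [0.4343, 0.3242, 0.058]
tool_rot: [3.141, -0.0, 1.384]
ft_force: [-0.4, -0.7, 0.1]
opening: 0.001
grasp_force: 0.0
```

```bash
python3 -m crank '[[[1,0,0,-0.001,0],[1,0,0,-0.0015,0],[1,0,0,-0.002,0],[1,0,0,-0.0025,0],[1,0,0,-0.0025,0]]]'
```

```text
time_s: 4.92
tool_pos: [0.4345, 0.3243, 0.0561]
tool_rot: [3.141, -0.0, 1.384]
ft_force: [-2.4, -1.9, 7.4]
opening: 0.002
grasp_force: 3.3
```

```bash
python3 -m crank '[[[1,0,0,-0.0005,0],[1,0,0,-0.0007,0],[1,0,0,-0.0007,0],[1,0,0,-0.0007,0],[1,0,0,-0.0007,0],[1,0,0,-0.0007,0],[1,0,0,-0.0007,0],[1,0,0,-0.0007,0]]]'
```

```text
time_s: 5.58
tool_pos: [0.4345, 0.3243, 0.0557]
tool_rot: [3.141, 0.0, 1.384]
ft_force: [-2.8, -2.1, 7.9]
opening: -0.002
grasp_force: 4.2
```

```bash
python3 -m crank '[[[1,0,0,0.005,0],[1,0,0,0.03,0],[1,0,0,0.06,0],[1,0,0,0.1,0],[1,0,0,0.13,0],[1,0,0,0.16,0],[1,0,0,0.18,0],[1,0,0,0.18,0],[1,0,0,0.18,0]]]'
python3 - <<'E'
from h import *
s=env.get_state();c=env.capture("wrist");cv2.imwrite("pics/w2.png",c["img"][...,::-1]);print(s["tool_pos"],s["tool_rot"])
E
```

```text
time_s: 6.33
tool_pos: [0.4347, 0.3244, 0.2357]
tool_rot: [3.139, -0.002, 1.384]
ft_force: [0.1, -0.3, 0.2]
opening: 0.001
grasp_force: 0.0
[0.43467828 0.32438163 0.23573764] [ 3.13936041e+00 -1.61343146e-03  1.38382253e+00]
```

```bash
python3 -m crank '[[[-1,0.02,-0.03,0,0],[-1,0.05,-0.06,0,0],[-1,0.08,-0.09,0,0],[-1,0.1,-0.12,0,0],[-1,0.12,-0.15,0,0],[-1,0.132,-0.175,0,0],[-1,0.132,-0.175,0,0],[-1,0.132,-0.175,0,0]]]'
python3 - <<'E'
from h import *
s=env.get_state();c=env.capture("wrist");cv2.imwrite("pics/w3.png",c["img"][...,::-1]);print(s["tool_pos"],s["tool_rot"])
print(env.place_of("wrist","seat")[:1])
E
```

```text
time_s: 7.05
tool_pos: [0.5656, 0.1478, 0.232]
tool_rot: [-3.137, 0.001, 1.381]
ft_force: [0.4, 0.2, 0.4]
opening: 1.0
grasp_force: 0.0
[0.56555178 0.14781964 0.2320242 ] [-3.13731390e+00  8.58972991e-04  1.38103276e+00]
[{'at': [296.9, 94.6], 'p': 0.76}]
```

View pics/w3.png

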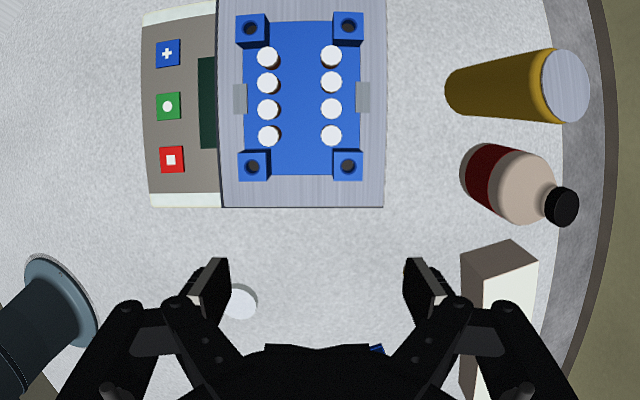

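The view shows the socket mouths at about (250,29), (348,27), (348,166) and (252,166), and the green key at (168,106). I'll refine the mouth positions and fit the seat pose.

```bash
cat >> h.py <<'E'
def dark(img,p,w=9):
    g=cv2.cvtColor(img,cv2.COLOR_RGB2GRAY).astype(float);u,v=p
    a=g[v-w:v+w+1,u-w:u+w+1];t=(a.min()+np.median(a))/2
    y,x=np.nonzero(a<t);return u-w+x.mean(),v-w+y.mean(),len(x)
def fit(M,P):
    M,P=np.array(M)[:,:2],np.array(P)[:,:2];m,p=M.mean(0),P.mean(0)
    A,B=M-m,P-p;a=np.arctan2((A[:,0]*B[:,1]-A[:,1]*B[:,0]).sum(),(A*B).sum())
    R=np.array([[np.cos(a),-np.sin(a)],[np.sin(a),np.cos(a)]]);t=p-R@m
    return t,a,np.linalg.norm(M@R.T+t-P,axis=1)*1e3
Q=np.array([(-43,63),(43,63),(43,-63),(-43,-63)])/1e3
E
python3 - <<'E'
from h import *
s=env.get_state();c=env.capture("wrist");print(s["tool_pos"],s["tool_rot"])
P=[dark(c["img"],p) for p in[(250,29),(348,27),(348,166),(252,166)]];print(P)
print(fit(Q,[wat(c,s,p[:2],.105) for p in P]))
for p in [(168,53),(168,106)]:print(wat(c,s,p,.057))
s=env.get_state();c=env.capture("wrist");print(s["tool_pos"],s["tool_rot"])
P=[dark(c["img"],p) for p in[(250,29),(348,27),(348,166),(252,166)]]
print(fit(Q,[wat(c,s,p[:2],.105) for p in P]))
E
```

```text
[0.56507853 0.14957342 0.23283923] [-3.13855851e+00  4.70628372e-04  1.38408094e+00]
[(np.float64(250.4318181818182), np.float64(28.80681818181818), 88), (np.float64(350.40677966101697), np.float64(25.050847457627118), 59), (np.float64(350.85), np.float64(170.95), 40), (np.float64(250.46153846153845), np.float64(169.80769230769232), 52)]
(array([0.56656019, 0.23795506]), np.float64(-0.18678852755069408), array([1.01499962, 2.74903029, 3.21144842, 2.53472233]))
[0.43246051 0.32591563 0.057     ]
[0.42072204 0.2668928  0.057     ]
[0.56509675 0.14998844 0.23326438] [-3.13924385e+00  3.50607502e-04  1.38495538e+00]
(array([0.56652737, 0.23784244]), np.float64(-0.18640013056621316), array([1.01477293, 2.84605293, 2.89292015, 2.53744841]))
```

```bash
python3 -m crank '[[[-1,0,-0.04,0,0.04],[-1,0,-0.08,0,0.08],[-1,0,-0.12,0,0.12],[-1,0.005,-0.16,0,0.16],[-1,0.008,-0.2,0,0.2],[-1,0.01,-0.24,0,0.24],[-1,0.015,-0.28,0,0.28],[-1,0.02,-0.32,0,0.32],[-1,0.022,-0.36,0,0.36],[-1,0.022,-0.4,0,0.384]]]'; python3 -m crank '[[[-1,0,-0.03,0,0],[-1,0,-0.05,0,0],[-1,0,-0.054,0,0],[-1,0,-0.054,0,0],[-1,0,-0.054,0,0],[-1,0,-0.054,0,0]]]'
python3 - <<'E'
from h import *
s=env.get_state();c=env.capture("wrist");cv2.imwrite("pics/w4.png",c["img"][...,::-1]);print(s["tool_pos"],s["tool_rot"])
for l,z in(("tray_handle",.088),("tray_under",.01)):
    r=env.place_of("wrist",l)[:1];print(l,r,[wat(c,s,q["at"],z) for q in r])
E
```

```text
time_s: 8.08
tool_pos: [0.5884, -0.2514, 0.2345]
tool_rot: [3.141, -0.0, 1.771]
ft_force: [1.3, 0.2, -0.4]
opening: 0.999
grasp_force: 0.0
time_s: 8.58
tool_pos: [0.5885, -0.3029, 0.2346]
tool_rot: [-3.142, -0.001, 1.77]
ft_force: [-0.4, 0.2, -1.2]
opening: 0.997
grasp_force: 0.0
[ 0.58850497 -0.30287773  0.23457913] [-3.14152313e+00 -5.92159027e-04  1.76993833e+00]
tray_handle [{'at': [315.5, 96.5], 'p': 0.9}] [array([ 0.56911966, -0.21623046,  0.088     ])]
tray_under [{'at': [318.7, 101.3], 'p': 0.62}] [array([ 0.57280346, -0.21704875,  0.01      ])]
```

View pics/w4.png

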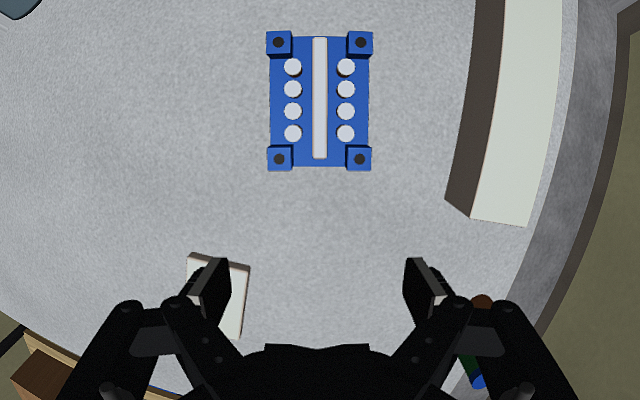

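The tray's post marks are at (278,42), (361,42), (360,159) and (279,159). The bar is vertical at column 319–320, so the tool yaw matches the tray.

Run:
```python
from h import *
s=env.get_state();c=env.capture("wrist");print(s["tool_pos"],s["tool_rot"])
g=[(278,42),(361,42),(360,159),(279,159)]
print(fit(Q,[wat(c,s,p,.05) for p in g]))
P=[dark(c["img"],p,7) for p in g];print(P)
a,b=wat(c,s,(319.5,37.5),.096),wat(c,s,(319.8,158),.096);print("bar",(a+b)/2,np.arctan2(*(b-a)[[0,1]]),a-b)
```

```text
[ 0.58847075 -0.30341283  0.23474777] [ 3.14148369e+00 -8.83712829e-05  1.76959532e+00]
(array([ 0.57340761, -0.21706338]), np.float64(0.20059752420514887), array([0.38907415, 0.55068777, 0.55140012, 0.60065599]))
[(np.float64(277.80434782608694), np.float64(41.0), 92), (np.float64(360.3764705882353), np.float64(41.36470588235294), 85), (np.float64(359.3975903614458), np.float64(157.89156626506025), 83), (np.float64(278.85057471264366), np.float64(157.94252873563218), 87)]
bar [ 0.573062   -0.21707709  0.096     ] 2.939058982830456 [-0.0224437   0.10929529  0.        ]
```

```bash
python3 -m crank '[[[-1,-0.0065,0.04,0,0],[-1,-0.013,0.08,-0.01,0],[-1,-0.0153,0.0864,-0.04,0],[-1,-0.0153,0.0864,-0.08,0],[-1,-0.0153,0.0864,-0.12,0],[-1,-0.0153,0.0864,-0.15,0],[-1,-0.0153,0.0864,-0.165,0],[-1,-0.0153,0.0864,-0.165,0],[-1,-0.0153,0.0864,-0.165,0],[-1,-0.0153,0.0864,-0.165,0]]]'
```

```text
time_s: 9.62
tool_pos: [0.5741, -0.219, 0.0715]
tool_rot: [3.139, 0.002, 1.768]
ft_force: [0.7, 0.4, -0.1]
opening: 0.999
grasp_force: 0.0
```

```bash
python3 -m crank '[[[0.3,0,0,0,0],[0.5,0,0,0,0],[1,0,0,0,0],[1,0,0,0,0],[1,0,0,0,0],[1,0,0,0,0],[1,0,0,0,0],[1,0,0,0,0],[1,0,0,0,0],[1,0,0,0,0]]]'
```

```text
time_s: 10.45
tool_pos: [0.5732, -0.2186, 0.0699]
tool_rot: [3.141, 0.0, 1.768]
ft_force: [2.0, 0.6, 1.0]
opening: 0.152
grasp_force: 60.9
```

```bash
python3 -m crank '[[[1,0,0,0.005,0],[1,0,0,0.015,0],[1,0,0,0.035,0],[1,0,0,0.06,0],[1,0,0,0.09,0],[1,0,0,0.12,0],[1,0,0,0.145,0],[1,0,0,0.16,0],[1,0,0,0.17,0],[1,0,0,0.17,0]]]'; python3 -m crank '[[[1,0,0.01,0,0],[1,0,0.025,0,-0.03],[1,0,0.055,0,-0.07],[1,0,0.09,0,-0.11],[1,0,0.125,0,-0.15],[1,-0.003,0.16,0,-0.19],[1,-0.003,0.195,0,-0.23],[1,-0.005,0.23,0,-0.27],[1,-0.005,0.265,0,-0.31],[1,-0.007,0.3,0,-0.35]]]'
```

```text
time_s: 11.28
tool_pos: [0.5735, -0.2189, 0.2422]
tool_rot: [3.139, 0.003, 1.768]
ft_force: [0.1, 0.2, -4.0]
opening: 0.15
grasp_force: 60.4
time_s: 12.12
tool_pos: [0.564, 0.0839, 0.237]
tool_rot: [-3.137, 0.0, 1.416]
ft_force: [0.1, 0.0, -4.1]
opening: 0.149
grasp_force: 60.3
```

```bash
python3 -m crank '[[[1,0,0.03,0,-0.034],[1,0,0.06,0,-0.034],[1,0,0.09,0,-0.034],[1,0,0.115,0,-0.034],[1,0,0.135,0,-0.034],[1,0,0.148,0,-0.034],[1,0,0.154,0,-0.034],[1,0,0.154,0,-0.034],[1,0,0.154,0,-0.034],[1,0,0.154,0,-0.034]]]'; python3 -m crank '[[[1,0,0,0,0],[1,0,0,0,0],[1,0,0,0,0],[1,0,0,0,0]]]'
python3 - <<'E'
from h import *
s=env.get_state();c=env.capture("wrist");cv2.imwrite("pics/w5.png",c["img"][...,::-1]);print(s["tool_pos"],s["tool_rot"])
E
```

```text
time_s: 12.95
tool_pos: [0.5658, 0.2345, 0.2392]
tool_rot: [-3.141, 0.001, 1.383]
ft_force: [0.0, -0.7, -3.6]
opening: 0.148
grasp_force: 60.3
time_s: 13.28
tool_pos: [0.566, 0.2351, 0.2397]
tool_rot: [3.141, -0.0, 1.383]
ft_force: [-0.1, 0.3, -3.4]
opening: 0.153
grasp_force: 60.3
[0.56599931 0.23510535 0.23973897] [ 3.14137497e+00 -4.01473776e-05  1.38313223e+00]
```

View pics/w5.png

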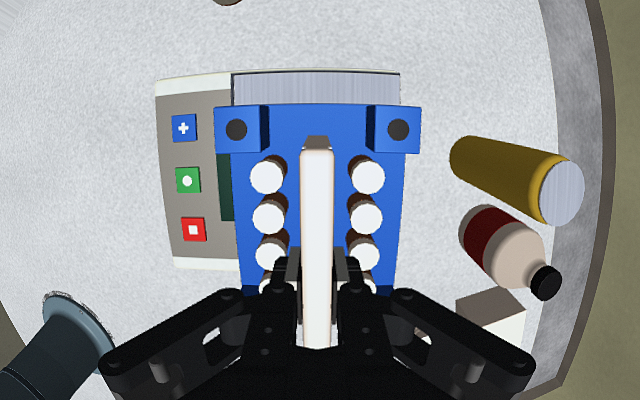

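The tray hangs level over the shaker, with its far post marks at (236,129) and (398,130). I'll check how the tray sits in the hand from these.

Run:
```python
from h import *
s=env.get_state();c=env.capture("wrist");print(s["tool_pos"],s["tool_rot"])
a,b=[wat(c,s,p,.22) for p in((236.5,129.5),(398.5,130))]
d=(b-a)[:2];an=np.arctan2(d[1],d[0]);m=(a+b)[:2]/2
print(np.linalg.norm(d),an,"centre",m-.063*np.array([-np.sin(an),np.cos(an)]))
g=wat(c,s,(187.5,180.5),.057);print("green",g)
# scene/top check
for n in("scene","top"):
    C=env.capture(n);cv2.imwrite(f"pics/{n}1.png",C["img"][...,::-1])
    for r in env.place_of(n,"tray_under")[:1]:print(n,at(C,r["at"],.18))
```

```text
[0.56595169 0.2352193  0.23966727] [ 3.14148693e+00 -1.57563700e-05  1.38332047e+00]
0.08661685055612448 -0.18945005496812697 centre [0.56656639 0.23724648]
green [0.42135796 0.26501618 0.057     ]
scene [0.56421571 0.24176362 0.18      ]
top [0.56799949 0.24458482 0.18      ]
```

```bash
python3 -m crank '[[[1,0,0.0008,-0.01,0],[1,0,0.0008,-0.025,0],[1,0,0.0008,-0.04,0],[1,0,0.0008,-0.05,0],[1,0,0.0008,-0.055,0],[1,0,0.0008,-0.059,0],[1,0,0.0008,-0.061,0],[1,0,0.0008,-0.062,0],[1,0,0.0008,-0.062,0],[1,0,0.0008,-0.062,0]]]';  python3 -m crank '[[[1,0,0,-0.001,0],[1,0,0,-0.002,0],[1,0,0,-0.003,0],[1,0,0,-0.004,0],[1,0,0,-0.005,0],[1,0,0,-0.006,0],[1,0,0,-0.006,0]]]'
```

```text
time_s: 14.42
tool_pos: [0.5663, 0.2364, 0.1784]
tool_rot: [3.14, -0.001, 1.384]
ft_force: [-0.4, 0.7, -3.1]
opening: 0.154
grasp_force: 60.3
time_s: 15.0
tool_pos: [0.5657, 0.2363, 0.1712]
tool_rot: [-3.141, 0.0, 1.384]
ft_force: [-0.3, -0.9, -4.2]
opening: 0.153
grasp_force: 60.3
```

```bash
python3 -m crank '[[[1,0,0,-0.001,0],[1,0,0,-0.002,0],[1,0,0,-0.003,0],[1,0,0,-0.004,0],[1,0,0,-0.005,0],[1,0,0,-0.0055,0],[1,0,0,-0.0055,0]]]'
```

```text
time_s: 15.58
tool_pos: [0.5658, 0.2363, 0.1659]
tool_rot: [-3.141, 0.0, 1.384]
ft_force: [0.8, 0.1, -3.2]
opening: 0.15
grasp_force: 60.3
```

```bash
python3 -m crank '[[[1,0,0,-0.0005,0],[1,0,0,-0.001,0],[1,0,0,-0.0015,0],[1,0,0,-0.0015,0],[1,0,0,-0.0015,0]]]'
```

```text
time_s: 16.0
tool_pos: [0.5661, 0.2363, 0.1649]
tool_rot: [3.141, -0.0, 1.384]
ft_force: [-0.1, -1.8, -1.6]
opening: 0.151
grasp_force: 60.5
```

Contact is starting at the expected height (0.165), so I'll push down slightly more.

```bash
python3 -m crank '[[[1,0,0,-0.0005,0],[1,0,0,-0.001,0],[1,0,0,-0.001,0],[1,0,0,-0.001,0]]]'
```

```text
time_s: 16.33
tool_pos: [0.5664, 0.2363, 0.1646]
tool_rot: [3.14, -0.0, 1.384]
ft_force: [-0.3, -1.8, 5.3]
opening: 0.149
grasp_force: 61.5
```

```bash
python3 -m crank '[[[0.5,0,0,0.0005,0],[0.3,0,0,0.0005,0],[0,0,0,0.0005,0],[-0.3,0,0,0.0005,0],[-0.6,0,0,0.0005,0],[-0.8,0,0,0.0005,0],[-0.8,0,0,0.0005,0]]]'; python3 -m crank '[[[-0.8,0,0,0.01,0],[-0.8,0,0,0.03,0],[-0.8,0,0,0.06,0],[-0.8,0,0,0.09,0],[-0.8,0,-0.02,0.1,0],[-0.8,0,-0.05,0.1,0],[-0.8,0,-0.08,0.1,0],[-0.8,0,-0.08,0.1,0],[-0.8,0,-0.08,0.1,0],[-0.8,0,-0.08,0.1,0]]]'
python3 - <<'E'
from h import *
s=env.get_state();c=env.capture("wrist");print(s["tool_pos"],s["tool_rot"])
a=c["img"][0:230,100:420,::-1];cv2.imwrite("pics/w6.png",cv2.resize(a,(800,575),interpolation=cv2.INTER_CUBIC))
for n in("scene","top"):
    C=env.capture(n);cv2.imwrite(f"pics/{n}2.png",C["img"][...,::-1])
    if n=="scene":cv2.imwrite("pics/sc2.png",cv2.resize(C["img"][130:230,320:440,::-1],(720,600),interpolation=cv2.INTER_CUBIC))
E
```

```text
time_s: 16.92
tool_pos: [0.5658, 0.2364, 0.164]
tool_rot: [-3.142, -0.0, 1.384]
ft_force: [0.3, -0.9, -0.5]
opening: 0.897
grasp_force: 0.0
time_s: 17.75
tool_pos: [0.566, 0.1565, 0.2647]
tool_rot: [3.141, -0.001, 1.384]
ft_force: [-0.5, 0.0, -0.6]
opening: 0.903
grasp_force: 0.0
[0.56596832 0.15650413 0.26470635] [ 3.14100737e+00 -5.15743910e-04  1.38355687e+00]
```

View pics/w6.png

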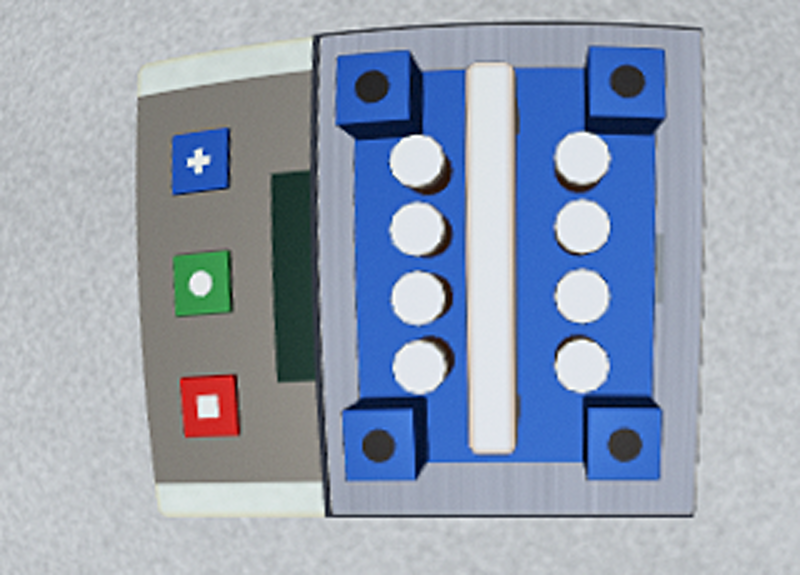

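View pics/sc2.png

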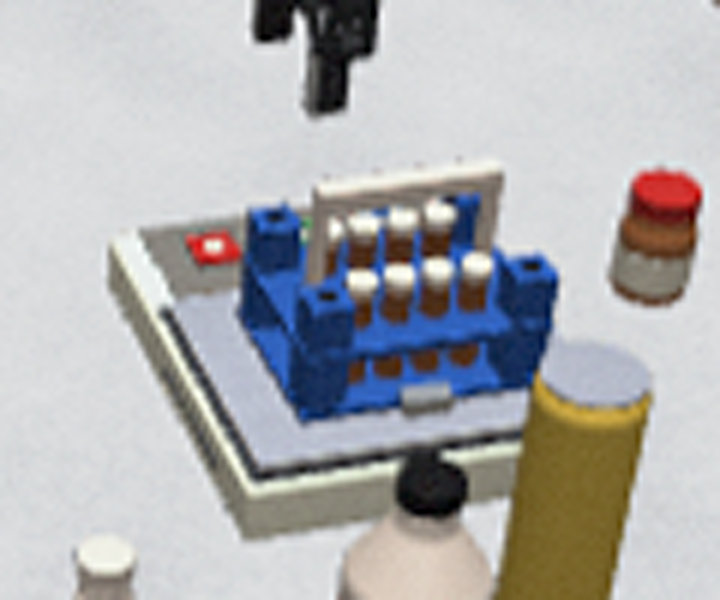

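The tray sits flush on the lower tray, level, with all four posts aligned (372,86), (627,81), (625,446), (378,446) in the crop and no gap in the scene view. Next is the green key, with the gripper turned 90° so its wide side stays clear of the tray.

```bash
python3 -m crank '[[[1,-0.02,0.01,0,0.12],[1,-0.04,0.025,0,0.24],[1,-0.06,0.04,0,0.36],[1,-0.08,0.055,0,0.48],[1,-0.1,0.07,0,0.6],[1,-0.12,0.085,0,0.72],[1,-0.135,0.1,0,0.84],[1,-0.1445,0.109,0,0.96],[1,-0.1445,0.109,0,1.08],[1,-0.1445,0.109,0,1.2]]]'; python3 -m crank '[[[1,0,0,0,0.12],[1,0,0,0,0.24],[1,0,0,-0.03,0.36],[1,0,0,-0.06,0.371],[1,0,0,-0.09,0.371],[1,0,0,-0.12,0.371],[1,0,0,-0.145,0.371],[1,0,0,-0.155,0.371],[1,0,0,-0.16,0.371],[1,0,0,-0.16,0.371]]]';python3 - <<'E'
from h import *
s=env.get_state();c=env.capture("wrist");print(s["tool_pos"],s["tool_rot"])
cv2.imwrite("pics/w7.png",c["img"][...,::-1])
for l in("lock_key","start_key","stop_key"):
  for r in env.place_of("wrist",l)[:2]: print(l,r,wat(c,s,r["at"],.057))
E
```

```text
time_s: 18.73
tool_pos: [0.4204, 0.2667, 0.2642]
tool_rot: [3.141, 0.0, 2.593]
ft_force: [0.1, 0.7, 0.4]
opening: -0.002
grasp_force: 0.0
time_s: 19.57
tool_pos: [0.4211, 0.2656, 0.1038]
tool_rot: [-3.141, -0.001, 2.955]
ft_force: [0.2, 0.1, 1.1]
opening: 0.002
grasp_force: 0.0
[0.42109307 0.26561828 0.1037907 ] [-3.14109285e+00 -9.44823076e-04  2.95546746e+00]
lock_key {'at': [409.4, 228.1], 'p': 0.76} [0.43198684 0.32600608 0.057     ]
lock_key {'at': [316.3, 229.9], 'p': 0.5} [0.42113955 0.26367069 0.057     ]
start_key {'at': [316.5, 228.4], 'p': 0.9} [0.42011812 0.26399678 0.057     ]
stop_key {'at': [228.7, 226.8], 'p': 0.89} [0.40850658 0.20567105 0.057     ]
```

View pics/w7.png

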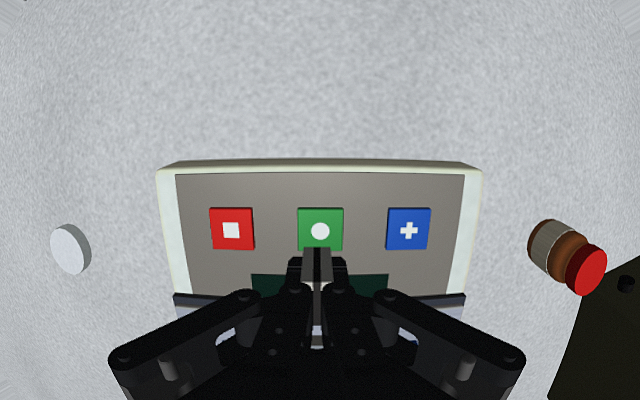

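The green key (320,230) lies directly below the finger tips, with red (231,229) and blue (409,229) well clear. Now descending.

```bash
python3 -m crank '[[[1,0,0,-0.015,0],[1,0,0,-0.028,0],[1,0,0,-0.036,0],[1,0,0,-0.04,0],[1,0,0,-0.042,0],[1,0,0,-0.043,0],[1,0,0,-0.044,0],[1,0,0,-0.045,0],[1,0,0,-0.0455,0],[1,0,0,-0.046,0]]]'; python3 -m crank '[[[1,0,0,-0.0005,0],[1,0,0,-0.001,0],[1,0,0,-0.0015,0],[1,0,0,-0.002,0],[1,0,0,-0.002,0]]]'
```

```text
time_s: 20.6
tool_pos: [0.4216, 0.2654, 0.0583]
tool_rot: [3.141, 0.0, 2.955]
ft_force: [-0.7, -0.0, -0.4]
opening: -0.002
grasp_force: 0.0
time_s: 21.02
tool_pos: [0.4215, 0.2654, 0.0565]
tool_rot: [-3.142, -0.0, 2.955]
ft_force: [-1.6, -1.6, 4.3]
opening: 0.002
grasp_force: 2.5
```

```bash
python3 -m crank '[[[1,0,0,-0.0005,0],[1,0,0,-0.001,0],[1,0,0,-0.0013,0],[1,0,0,-0.0013,0],[1,0,0,-0.0013,0],[1,0,0,-0.0013,0],[1,0,0,-0.0013,0],[1,0,0,-0.0013,0],[1,0,0,-0.0013,0]]]'
```

```text
time_s: 21.77
tool_pos: [0.4215, 0.2654, 0.0556]
tool_rot: [-3.141, -0.0, 2.955]
ft_force: [-3.5, -1.2, 8.9]
opening: 0.001
grasp_force: 4.3
```

Held at about 9 N for over 0.5 s. Retreating and checking the tray.

```bash
python3 -m crank '[[[1,0,0,0.005,0],[1,0,0,0.03,0],[1,0,0,0.06,0],[1,0,0,0.1,0],[1,0,0,0.14,0],[1,0,0,0.18,0],[1,0,0,0.2,0],[1,0,0,0.2,0],[1,0,0,0.2,0],[1,0,0,0.2,0]]]'; python3 -m crank '[[[1,0,-0.04,0,0],[1,0,-0.08,0,0],[1,0,-0.12,0,0],[1,0,-0.15,0,0],[1,0,-0.15,0,0],[1,0,-0.15,0,0]]]'
python3 - <<'E'
from h import *
T=env.capture("top")
a=cv2.imread("pics/top0.png");b=T["img"][...,::-1]
cv2.imwrite("pics/top3.png",b)
cv2.imwrite("pics/fin.png",cv2.resize(b[100:300,130:430],(800,533),interpolation=cv2.INTER_CUBIC))
E
```

```text
time_s: 22.6
tool_pos: [0.4206, 0.2651, 0.2533]
tool_rot: [-3.14, -0.002, 2.955]
ft_force: [-0.3, 0.0, -0.2]
opening: -0.004
grasp_force: 0.0
time_s: 23.1
tool_pos: [0.4205, 0.1142, 0.2528]
tool_rot: [-3.141, -0.003, 2.951]
ft_force: [0.4, 0.4, -0.3]
opening: -0.0
grasp_force: 0.0
```

View pics/fin.png

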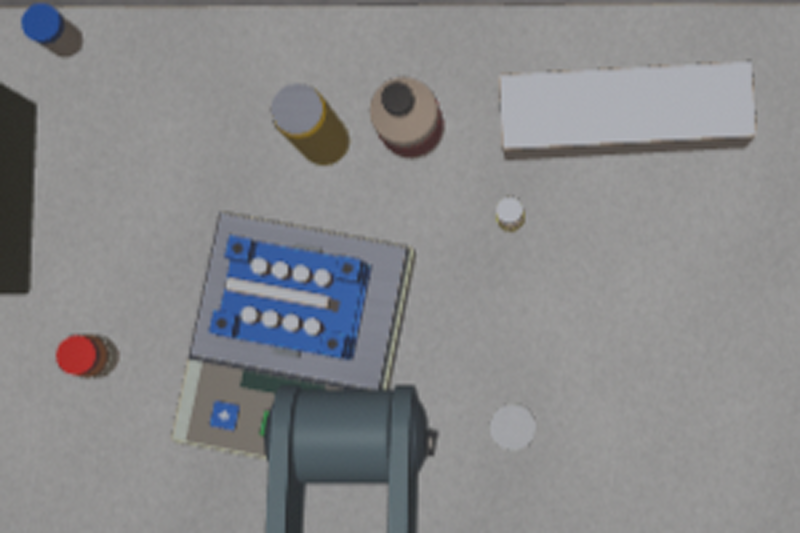

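The tray sits squarely on the lower tray (bar centre at about (280,293)). The jar, dish, bottle, can and box are where they were, and the robot is clear of everything.

```bash
python3 -c "
from cell import env
print(env.hand_in())"
```

```text
the job is handed in; nothing more can be done
None
```

I pressed the blue key, seated the tray on the shaker and let go of it, pressed the green key, and handed the job in at about 23 s; the hand-in returned no verdict.

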